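# Index the decorating wheel to its next hole

## Task

On the indexed decorating wheel, press the black plunger cap fully down with a shut fingertip so that its pin leaves the hole, and keep it down while you swing the arm counter-clockwise (seen from above) to the next hole of the plate, one hole and no further. Then let the cap go so that the plunger springs all the way back up with its pin in that hole. Grip nothing: the bowl must stay standing in the middle of the wheel, and the jar, the cup and the brush must stay where they are.

Things in the scene. Friction and masses are not known exactly. Their poses are not given: they have to be found in the camera images.
- index_base: Fixed base of the wheel: dark steel foot (170 mm across) and column under a round aluminium plate, 220 mm across, 10 mm thick, top at 56 mm, with 8 holes (14 mm along the circle, 16 mm radially) 45 degrees apart at 95 mm radius. Origin: on the wheel's upright axis at bench height; x points to the hole the pin starts in, z up; the next hole lies 45 degrees from x towards y. Any yaw.
- wheel (a joint): Angle of the turning part (plywood disc, 156 mm across, top at 74 mm, with a forked steel arm out to 142 mm radius, top at 71 mm), rad, counter-clockwise from above positive. 0: pin in the starting hole; 0.785: in the next. Light friction (0.08 N m), stays where left; locked with about 0.02 rad of play each way while the pin is in a hole.
- plunger (a joint): How far the spring plunger is pressed, m: 0 up, 0.016 fully down; 4 N at first, 9 N at the bottom. Above 0.010 the pin is clear of the plate and the wheel turns. Let go between holes it rises only to about 0.009, the pin sliding under the plate, and springs up to 0 once the pin is under a hole (within about 4 mm of its middle).
- cap_top (a point): Centre of the flat top of the plunger's black cap, a disc 32 mm across and 10 mm thick near the arm's outer end, 122 mm from the wheel's axis; 100 mm above the bench when up, 84 mm fully pressed. Moves round with the arm, is pressed straight down; a fingertip pressing on it drags cap, arm and wheel round by friction.
- pin_tip (a point): Rounded top of the plunger's steel pin, 10 mm diameter, 95 mm from the axis, inward of the cap, rising into a hole from below; 55 mm above the bench when up in a hole (1 mm under the plate's top), seen between the two bars of the arm.
- next_hole (a point): Middle of the next hole counter-clockwise, at the plate's top face (56 mm above the bench), 95 mm from the axis.
- bowl_mid (a point): Centre, half-way up, of a loose unglazed terracotta bowl, 110 mm across the rim and 42 mm high, that stands in the middle of the wheel with its foot at 74 mm and its rim at 116 mm above the bench. It rides round with the wheel.
- jar_mid (a point): Centre, half-way up, of a loose lidded orange jar, 56 mm diameter, 80 mm high, standing beside the wheel; leave alone.
- cup_mid (a point): Centre, half-way up, of a loose empty white plastic cup, 68 mm across the rim, 75 mm high, standing beside the wheel; leave alone.
- brush_mid (a point): Middle of a loose flat brush, about 190 mm long and 10 mm high, lying on the bench beside the wheel; leave alone.
Not all that is in view belongs to the job. Of the things that look like the part that bears bowl_mid, the middle-sized one is meant.

How it is judged:
By the outcome, as a careful person would: the job done as asked, in the order asked, and still so for the second after the job is handed in, with the robot touching nothing.
It also fails if it takes over 35 s, if anything falls off the work surface, if the arm or the gripper's body presses on something with over 40 N, if the wrist force passes 120 N, or if a joint passes its speed limit or range.

## Robot

A 6-joint arm with a two-finger parallel gripper is mounted at the origin on the work surface. World frame = base frame: x ahead of the robot, y to its left, z up, the work surface at z = 0. Lengths are in mm, angles in rad, forces in N, time in s.
With the tool pointing down it reaches from about 300 to 775 mm from the base axis. Payload 14.6 kg.
Tool frame: the origin (TCP) lies between the finger pads; the fingertips stand 19 mm ahead of it and the grasp point (between the pads) is the TCP; z points along the fingers, y is the line along which they close (so a half turn about z gives the same grasp; the last joint's range is limited). The gripper opens to 94 mm and grips with 3 to 60 N. Pads are 16 mm wide; open, the fingers measure 119 mm over their backs; the gripper's body (75 mm by 177 mm) begins 78 mm behind the grasp point.
Start: joints at [-1.415, 0.3, 1.521, -0, 1.321, -0.067], TCP at [121.522, -536.397, 224.446] pointing down, gripper open.
Joint ranges: [-3.03, 3.03], [-0.79, 2.21], [0.23, 2.52], [-1.04, 4.18], [0, 3.07], [-2.55, 2.55]. Speed limits (rad/s): [2.22, 2.22, 2.57, 3.14, 3.14, 3.14].

## Interface

Orientations are given as [roll, pitch, yaw] about the fixed x, y, z axes, in that order (R = Rz(yaw) Ry(pitch) Rx(roll)).
In Python, from cell import monitor, imaging, job, find_in, trace gives the robot as it stands. The module is installed in compiled form; this text tells all that it offers.
- The arm moves only by the tool arm_command, never from a script. Its argument "steps" is a list of rows, each a list of 5 numbers: the opening, from 0 (shut) to 1 (fully open), then the shift along the tool's x, y, z in mm, then the turn about the tool's z in degrees. In form: [[gripper, dx, dy, dz, turn], ...]. A call has 1 to 20 rows; each row is the pose to reach, as a shift and turn from the pose commanded when the call began, along the tool's axes at that moment; what a row does not reach only later rows make up. A row lasts 1/8 s, in which the tool goes at most 62.5 mm and 10.7 degrees, less where a joint would pass 70% of its speed; a pose out of reach is approached as far as the arm can. A call with a gripper value outside its range is refused whole. The fingers move at their own pace and stop on an object; "force" is the grip in N (left out, the last holds). Time passes only in rows, so rows that repeat a pose let the fingers close. It gives the time, the measured TCP pose, the force, the opening and the grip force at its end, in the units of the state.
- monitor.read_state(): the state, without advancing time (a new reading comes with each control period).
- imaging.camera(name): name is "side" or "top" or "wrist"; returns a dict with "img" (480x640x3 uint8, red, green, blue), "mtx" (3x3 intrinsics, pixels), "view" (4x4, takes a point from world to camera coordinates). Camera axes: x right, y down, z forward; pixel columns grow to the right and rows downward; lengths in mm; the calibration is good to about 2 mm. A picture is of the moment at which its call begins. There is no depth.
- job.sign_off(): hands the job in; it is judged then, once.
Trained networks look in a picture, given as the dict that the camera call returned (one of the last four; its "shot" number tells which), for a name from the list of things; names that differ only in an ending like _2 or _b are one class to them, and where a whole thing is asked for, a point or a joint stands for the part that bears it (a point fixed in the world has none). Each returns a list of dicts, best first, with "p" (0 to 1); they miss things now and then, are a little off and sometimes report something else, mostly with a low value. They report only what shows in the picture. A call takes as long as a camera call. They do not tell look-alikes from the thing itself.
- find_in(picture, target): "rect" ([centre column, centre row, width, height] in pixels, round what is visible of it).
- trace(picture, target): "region" (480x640 bool, what is visible of it) and "rect" ([centre column, centre row, width, height] in pixels, round what is visible of it).
The state is a dict: "clock": time; "joints": joint angles; "qd": joint speeds; "effort": joint torques, N m; "eef_pos": TCP position; "eef_rot": TCP orientation; "wrist_force": force on the tool from outside, world axes, zero at the start; "moment": the same for the moment, N m; "finger_gap": finger opening in mm; "finger_force": force on a finger pad.
Only numpy, scipy, OpenCV 4.12 (cv2) and the standard library are available. Lean on these libraries where they do the work, as an engineer would, in place of code of your own. Each camera call takes 0.05 s, during which the arm holds its last target. There are 200 camera calls.

## Working session

There is one attempt and no reset: what is moved stays moved. The work goes in short steps, Python scripts to look and compute and a tool call to move; the robot and the scene stay as the last step left them, time stands still between calls to the robot, and variables do not carry over. Pictures are saved under pics/ and viewed, at most 10 in all, crops included, and the job is handed in when it is done.

Besides the shell and the picture viewer there is one more tool, called after ">>>" by a JSON object that holds its "fn" and its "kwargs", one argument or row to a line. arm_command: Moves the arm, as the interface text tells. Its arguments: {"type":"object","properties":{"steps":{"type":"array","items":{"type":"array","items":{"type":"number"}}},"force":{"type":"number"}},"required":["steps"]}

```bash
mkdir -p pics
cat > h.py <<'E'
import numpy as np, cv2
from cell import monitor, imaging, job, find_in, trace
def save(p,n): cv2.imwrite('pics/'+n,p['img'][:,:,::-1])
def ray(p,uv):
    V=np.array(p['view']);K=np.array(p['mtx']);R=V[:3,:3];t=V[:3,3]
    return -R.T@t, R.T@np.linalg.solve(K,[uv[0],uv[1],1.])
def onz(p,uv,z):
    c,d=ray(p,uv); return c+d*(z-c[2])/d[2]
def proj(p,X):
    V=np.array(p['view']);K=np.array(p['mtx']);q=K@(V[:3,:3]@np.array(X,float)+V[:3,3]);return q[:2]/q[2]
E
python3 - <<'E'
from h import *
Z=dict(index_base=56,cap_top=100,pin_tip=55,next_hole=56,bowl_mid=95,jar_mid=40,cup_mid=37,brush_mid=5)
P={n:imaging.camera(n) for n in('top','side')}
for n,p in P.items():
    save(p,n+'0.png')
    for k,z in Z.items():
        try:
            for d in find_in(p,k)[:4]: print(n,k,round(d['p'],2),np.round(d['rect']),np.round(onz(p,d['rect'][:2],z)))
        except Exception as e: print(n,k,e)
print(monitor.read_state())
E
```

```text
top index_base 0.94 [322. 241. 164. 140.] [554.  -4.  56.]
top cap_top 0.57 [260. 219.  38.  25.] [578.  87. 100.]
top pin_tip 0.89 [259. 217.  34.  24.] [592.  95.  55.]
top pin_tip 0.46 [421. 139.  47.  54.] [ 725. -167.   55.]
top bowl_mid 0.92 [334. 225.  77.  70.] [570. -22.  95.]
top bowl_mid 0.86 [293. 382.  98. 106.] [348.  35.  95.]
top bowl_mid 0.69 [301. 118.  44.  46.] [740.  28.  95.]
top jar_mid 0.61 [385. 361.  42.  38.] [372. -99.  40.]
top jar_mid 0.46 [321. 239. 163. 138.] [560.  -3.  40.]
top cup_mid 0.84 [422. 139.  47.  53.] [ 732. -172.   37.]
top cup_mid 0.44 [322. 238. 169. 141.] [561.  -4.  37.]
top brush_mid 0.74 [310. 237. 145. 111.] [571.  16.   5.]
top brush_mid 0.69 [453. 268.  15. 112.] [ 519. -220.    5.]
side index_base 0.64 [316. 254. 138.  95.] [548.  24.  56.]
side cap_top 0.59 [272. 273.  26.  52.] [567. 143. 100.]
side pin_tip 0.68 [274. 275.  25.  52.] [586.  94.  55.]
side next_hole 0.84 [317. 253. 143.  91.] [547.  22.  56.]
side bowl_mid 0.8 [184. 243.  49.  37.] [713. 120.  95.]
side bowl_mid 0.75 [447. 300. 107.  76.] [346. 106.  95.]
side 
[... 273 characters left out ...]
 487. -209.    5.]
{'clock': 0.9, 'joints': array([-1.41458068e+00,  2.99891090e-01,  1.52100886e+00,  1.93470599e-05,
        1.32065432e+00, -6.65994464e-02]), 'qd': array([ 0.00075906,  0.00053659, -0.00195212, -0.00197812,  0.00179946,
        0.00080255]), 'effort': array([ 1.54509842e-03, -5.31656170e+01, -3.52914119e+01,  7.09113688e-02,
        2.12919078e-02, -5.01942952e-05]), 'eef_pos': array([ 121.5386183 , -536.40168828,  224.4467203 ]), 'eef_rot': array([ 3.14155310e+00, -1.61486906e-05,  2.22810303e-01]), 'wrist_force': array([ 0.96082794,  0.70314915, -0.36865243]), 'moment': array([-0.0339856 ,  0.05642605, -0.03483859]), 'finger_force': 0.0, 'finger_gap': 93.61751263588258}
```

View pics/top0.png

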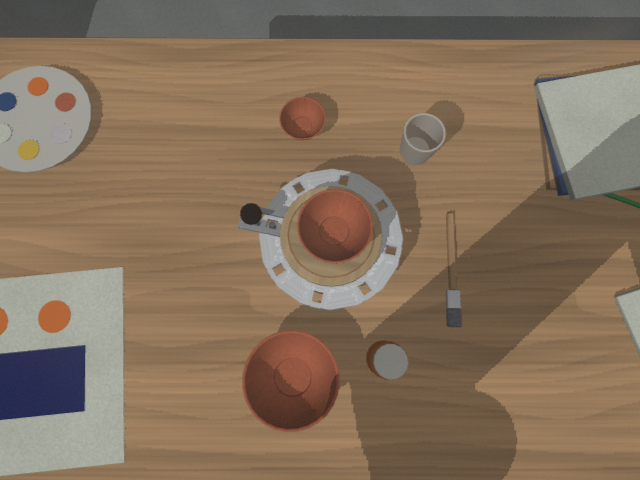

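View pics/side0.png

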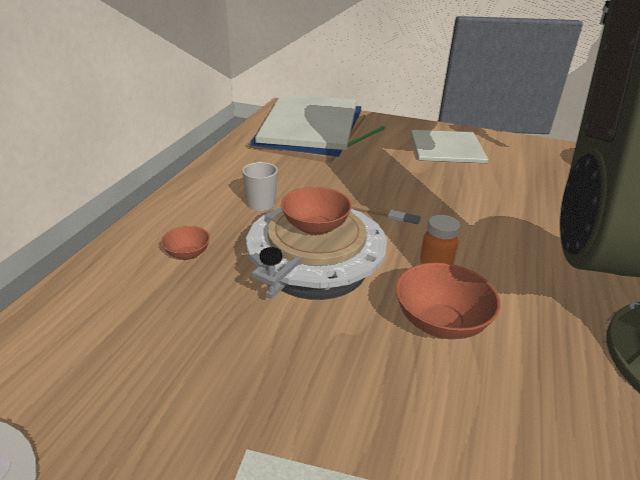

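Run:
```python
from h import *
p=imaging.camera('top')
c=p['img'][160:320,220:420]
cv2.imwrite('pics/crop.png',cv2.resize(c[:,:,::-1],None,fx=4,fy=3.75,interpolation=cv2.INTER_CUBIC)) if 0 else cv2.imwrite('pics/crop.png',cv2.resize(c[:,:,::-1],(750,600),interpolation=cv2.INTER_CUBIC))
from scipy.optimize import least_squares
H=[(299,188),(344,180),(381,205),(391,250),(364,289),(317,296),(279,269)]
W=np.array([onz(p,h,53)[:2] for h in H])
A=lambda a:np.stack([np.cos(a),np.sin(a)],-1)
k=-np.arange(1,8)
f=lambda v:(v[:2]+95*A(v[2]+k*np.pi/4)-W).ravel()
s=least_squares(f,[555,-10,1.4]); print('fit',s.x,np.degrees(s.x[2]),np.round(f(s.x),1))
cx=s.x[:2]
print('cap pred',cx+122*A(s.x[2]),'top meas',onz(p,(251,214),100))
q=imaging.camera('side');print('side meas',onz(q,(271,256),100))
for n,im in(('top',p),('side',q)):
    print(n,[np.round(proj(im,[*(cx+122*A(s.x[2]))],) if 0 else proj(im,[*(cx+122*A(s.x[2])),100]))], 'axis@74',np.round(proj(im,[*cx,74])))
    for d in trace(im,'bowl_mid')[:3]: print(d['p'],np.round(d['rect']))
```

```text
fit [560.96965658 -18.02062629   1.34868177] 77.27377307542505 [ 0.8 -0.  -0.5  0.4 -0.9 -0.6  0.   0.7  1.1 -0.5 -0.6 -0.5  0.1  0.3]
cap pred [587.84536945 100.98229829] top meas [585.05710837 100.40647493 100.        ]
side meas [583.84045374 108.97891948 100.        ]
top [array([251., 212.])] axis@74 [331. 234.]
0.96 [335. 226.  79.  72.]
0.72 [291. 381.  97. 106.]
0.56 [303. 119.  45.  44.]
side [array([271., 252.])] axis@74 [317. 228.]
0.77 [186. 244.  49.  34.]
0.69 [317. 212.  67.  48.]
0.68 [446. 302. 104.  74.]
```

View pics/crop.png

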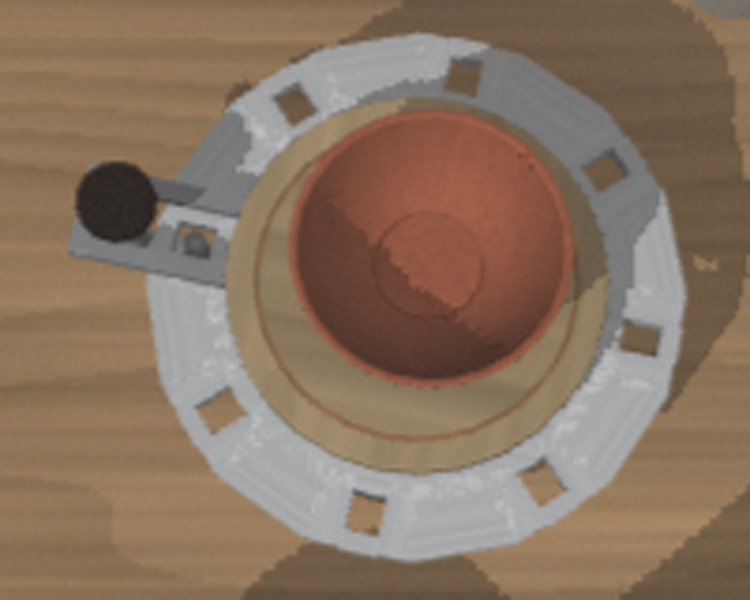

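Bowls: large (293,382), small (301,118) and middle-sized (335,226). The middle-sized one stands on the wheel, and the crop confirms it. The cap is at (251,214), the pin at about (272,225) and the next hole counter-clockwise at (279,269). I'll move above the cap with the gripper shut.

>>> {"fn": "arm_command", "kwargs": {
  "steps": [
    [0,60,-52,0,0],
    [0,119,-104,0,0],
    [0,178,-156,0,0],
    [0,238,-208,0,0],
    [0,297,-260,0,0],
    [0,357,-311,0,0],
    [0,416,-363,0,0],
    [0,476,-415,0,0],
    [0,535,-467,0,0],
    [0,595,-519,0,0],
    [0,595,-519,0,0],
    [0,595,-519,0,0],
    [0,595,-519,0,0],
    [0,595,-519,0,0],
    [0,595,-519,50,0],
    [0,595,-519,80,0],
    [0,595,-519,80,0]
  ],
  "force": 20
}}

```text
clock: 3.22
eef_pos: [586.0, 100.4, 142.8]
eef_rot: [-3.141, 0.004, 0.222]
wrist_force: [-0.3, -0.5, 0.0]
finger_gap: 0.5
finger_force: 0.0
```

Run:
```python
from h import *
a=imaging.camera('side');b=imaging.camera('wrist');t=imaging.camera('top')
s=monitor.read_state();e=s['eef_pos'];print(e,s['eef_rot'],s['joints'])
for n,p in(('side',a),('wrist',b)): print(n,'tip',proj(p,[e[0],e[1],e[2]-19]),'cap',proj(p,[587,101,100]))
x=cv2.resize(a['img'][190:310,200:360],(600,450),interpolation=cv2.INTER_CUBIC)
y=cv2.resize(b['img'],(400,300));z=cv2.resize(t['img'][120:320,180:447],(400,300))
o=np.zeros((600,800,3),np.uint8);o[:300,:400]=y;o[300:,:400]=z;o[:300,400:]=cv2.resize(x,(400,300))
save({'img':o},'m1.png')
```

```text
[587.75137273 100.88107626 146.3411645 ] [ 3.14127796e+00 -2.47008827e-03  2.22326174e-01] [ 1.08584029e-01  4.71665635e-01  1.47199605e+00 -3.47348606e-05
  1.19544113e+00  1.45706726e+00]
side tip [270.328337   235.73963749] cap [271.2266118  252.30090093]
wrist tip [318.88528394 293.28250506] cap [318.55507683 274.97130465]
```

View pics/m1.png

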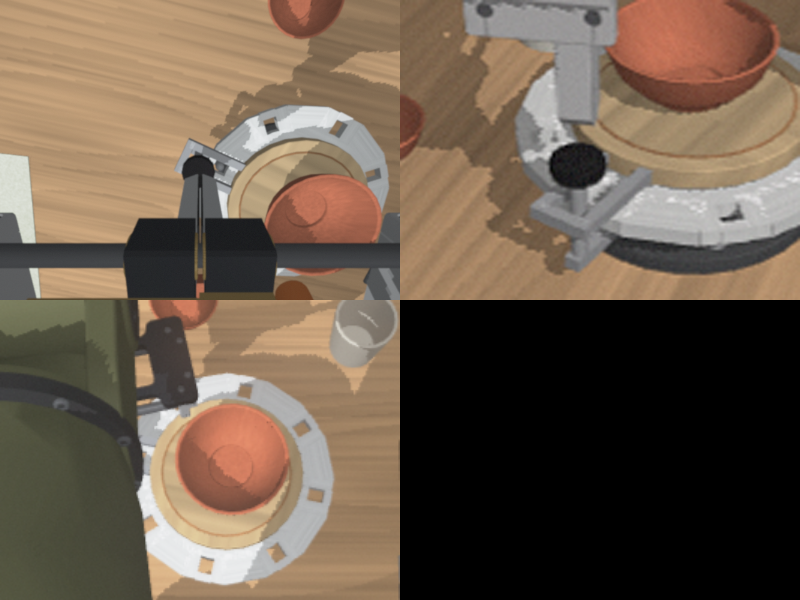

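Fingertip is over the cap in the side panel (tip ~(578,118), cap ~(577,165)), bowl clear. Pressing.

>>> {"fn": "arm_command", "kwargs": {
  "steps": [
    [0,0,0,15,0],
    [0,0,0,22,0],
    [0,0,0,27,0],
    [0,0,0,32,0],
    [0,0,0,36,0],
    [0,0,0,39,0],
    [0,0,0,40,0],
    [0,0,0,40,0],
    [0,0,0,40,0]
  ]
}}

```text
clock: 4.5
eef_pos: [587.6, 101.2, 105.2]
eef_rot: [3.141, -0.002, 0.223]
wrist_force: [-1.8, -1.6, 7.2]
finger_gap: 0.6
finger_force: 3.9
```

>>> {"fn": "arm_command", "kwargs": {
  "steps": [
    [0,0,0,1,0],
    [0,0,0,2,0],
    [0,0,0,3,0],
    [0,0,0,3,0]
  ]
}}

```text
clock: 5.0
eef_pos: [588.1, 101.2, 102.9]
eef_rot: [3.141, -0.003, 0.223]
wrist_force: [-1.6, -1.9, 11.5]
finger_gap: 0.4
finger_force: 6.0
```

Run:
```python
import numpy as np
c=np.array([561,-18.]);p=np.array([587.3,101.]);y=.2228
T=np.array([[np.cos(y),np.sin(y)],[np.sin(y),-np.cos(y)]])
for k in range(1,11):
    a=np.radians(4.5*k);R=np.array([[np.cos(a),-np.sin(a)],[np.sin(a),np.cos(a)]])
    print(np.round(T@(c+R@(p-c)-p),1),-4.5*k)
```

```text
[-8.8 -3.7] -4.5
[-17.9  -6.8] -9.0
[-27.2  -9.1] -13.5
[-36.6 -10.7] -18.0
[-46.1 -11.5] -22.5
[-55.7 -11.6] -27.0
[-65.3 -10.9] -31.5
[-74.7  -9.5] -36.0
[-84.   -7.3] -40.5
[-93.2  -4.4] -45.0
```

>>> {"fn": "arm_command", "kwargs": {
  "steps": [
    [0,0,0,1,0],
    [0,-4,-2,1,-2],
    [0,-8.8,-3.7,1,-4.5],
    [0,-17.9,-6.8,1,-9],
    [0,-27.2,-9.1,1,-13.5],
    [0,-36.6,-10.7,1,-18],
    [0,-46.1,-11.5,1,-22.5],
    [0,-55.7,-11.6,1,-27],
    [0,-65.3,-10.9,1,-31.5],
    [0,-74.7,-9.5,1,-36],
    [0,-84,-7.3,1,-40.5],
    [0,-88.6,-6,1,-42.7],
    [0,-93.2,-4.4,1,-45],
    [0,-93.2,-4.4,1,-45],
    [0,-93.2,-4.4,1,-45]
  ]
}}

```text
clock: 6.88
eef_pos: [496.3, 86.1, 102.7]
eef_rot: [3.14, -0.004, 1.008]
wrist_force: [-5.7, 8.9, 25.0]
finger_gap: 0.8
finger_force: 12.0
```

Run:
```python
from h import *
a=imaging.camera('side');b=imaging.camera('wrist');t=imaging.camera('top')
s=monitor.read_state();e=s['eef_pos'];print(e,s['eef_rot'],s['wrist_force'])
A=np.radians(77.3+45);c=np.array([561,-18.]);u=np.array([np.cos(A),np.sin(A)])
for n,p in(('side',a),('wrist',b),('top',t)): print(n,'tip',proj(p,[e[0],e[1],e[2]-19]),'cap',proj(p,[*(c+122*u),84]),'hole',proj(p,[*(c+95*u),56]))
o=np.zeros((600,800,3),np.uint8);o[:300,:400]=cv2.resize(b['img'],(400,300));o[300:,:400]=cv2.resize(t['img'][160:320,220:433],(400,300))
o[:300,400:]=cv2.resize(a['img'][190:310,230:390],(400,300),interpolation=cv2.INTER_CUBIC)
o[300:,400:]=cv2.resize(b['img'][200:380,220:460],(400,300),interpolation=cv2.INTER_CUBIC)
save({'img':o},'m2.png')
```

```text
[496.37795644  86.12282696 102.71533295] [ 3.13953907 -0.00387347  1.00830226] [-6.67556499  8.43233616 23.87712182]
side tip [336.51779778 270.42666737] cap [337.14434518 269.93903222] hole [331.39000515 273.90562581]
wrist tip [320.44933426 293.72225971] cap [320.5511863  295.98054703] hole [360.94975014 294.20004752]
top tip [260.40510162 275.48082565] cap [261.05283685 275.84526549] hole [278.60533715 268.67108575]
```

View pics/m2.png

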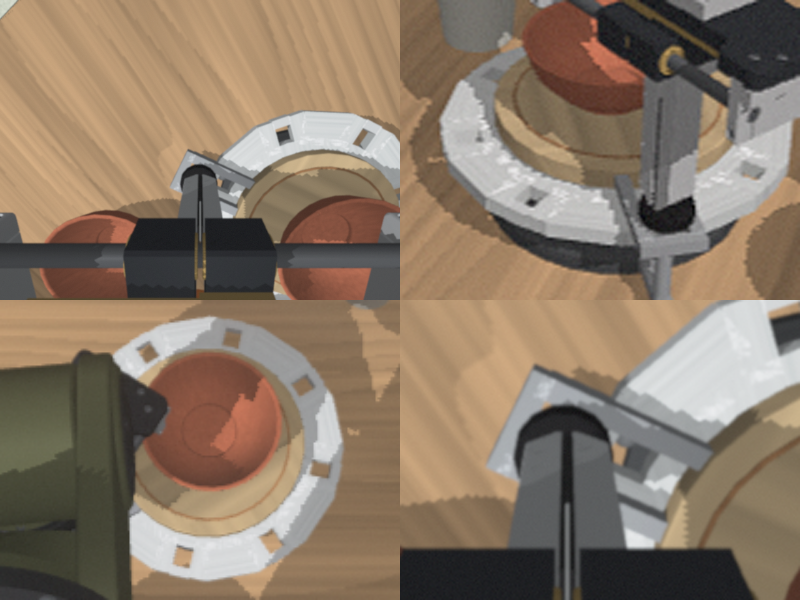

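Wheel followed; the tip is still on the cap at its expected place. I'll let the cap up gently, with the contact force telling whether the pin enters the hole.

>>> {"fn": "arm_command", "kwargs": {
  "steps": [
    [0,0,0,-2,0],
    [0,0,0,-4,0],
    [0,0,0,-6,0],
    [0,0,0,-8,0],
    [0,0,0,-10,0],
    [0,0,0,-12,0],
    [0,0,0,-14,0],
    [0,0,0,-14,0],
    [0,0,0,-14,0]
  ]
}}

```text
clock: 8.15
eef_pos: [495.4, 85.3, 114.7]
eef_rot: [3.141, -0.001, 1.008]
wrist_force: [-1.3, 3.8, 4.9]
finger_gap: 0.2
finger_force: 2.5
```

Still 4.9 N with the tip at 96 mm, so the pin is up in the hole. Lifting clear.

>>> {"fn": "arm_command", "kwargs": {
  "steps": [
    [0,0,0,-3,0],
    [0,0,0,-6,0],
    [0,0,0,-10,0],
    [0,0,0,-30,0],
    [0,0,0,-80,0],
    [0,0,0,-130,0],
    [0,50,0,-150,0],
    [0,100,0,-150,0],
    [0,130,0,-150,0],
    [0,130,0,-150,0],
    [0,130,0,-150,0]
  ]
}}

```text
clock: 9.52
eef_pos: [564.3, 194.2, 264.3]
eef_rot: [-3.141, 0.001, 1.008]
wrist_force: [0.2, 0.5, 0.5]
finger_gap: 0.5
finger_force: 0.0
```

Run:
```python
from h import *
a=imaging.camera('side');t=imaging.camera('top')
s=monitor.read_state();print(s['eef_pos'],s['wrist_force'],s['clock'])
A=np.radians(77.3+45);c=np.array([561,-18.]);u=np.array([np.cos(A),np.sin(A)])
for n,p in(('side',a),('top',t)): print(n,'cap100',proj(p,[*(c+122*u),100]),'cap91',proj(p,[*(c+122*u),91]),'hole',proj(p,[*(c+95*u),56]))
o=np.zeros((600,800,3),np.uint8);o[:300,:400]=cv2.resize(t['img'],(400,300));o[300:,:400]=cv2.resize(a['img'],(400,300))
o[300:,400:]=cv2.resize(t['img'][200:320,220:380],(400,300),interpolation=cv2.INTER_CUBIC)
o[:300,400:]=cv2.resize(a['img'][190:310,230:390],(400,300),interpolation=cv2.INTER_CUBIC)
save({'img':o},'m3.png')
```

```text
[564.36834769 194.00404783 264.747514  ] [-0.11850018 -0.69967055 -0.12643538] 9.625
side cap100 [337.75723579 260.61418325] cap91 [337.41053334 265.88910172] hole [331.39000515 273.90562581]
top cap100 [259.60530226 274.49625945] cap91 [260.42811055 275.2630621 ] hole [278.60533715 268.67108575]
```

View pics/m3.png

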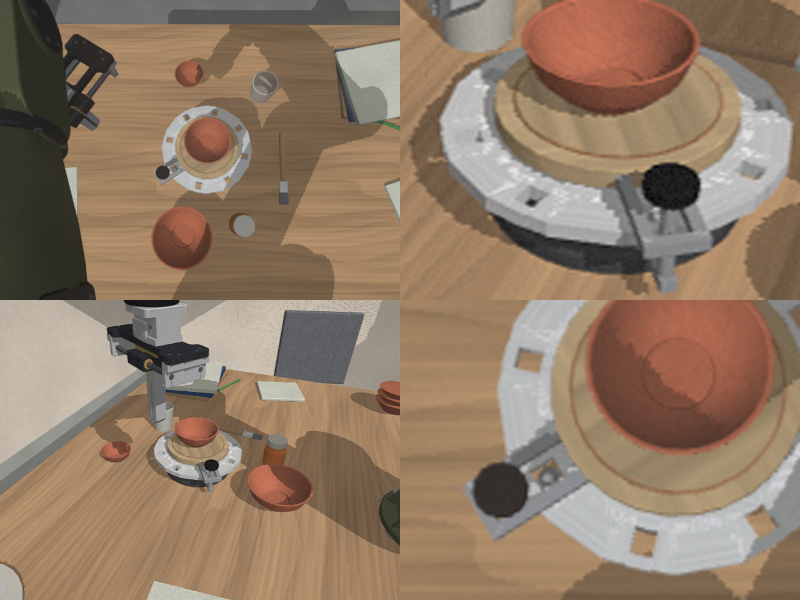

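The cap is up at side pixel (338,264), the same offset from prediction as at the start. The top view shows the pin in the next hole, the bowl is still in the middle, and the other things are unmoved. Handing in.

```bash
python3 -c "
from cell import job
print(job.sign_off())"
```

```text
the job is handed in; nothing more can be done
None
```

I pressed the cap fully down, swung the arm one hole counter-clockwise and let it go. The final pictures show the plunger back up with its pin in the next hole, and the bowl, jar, cup and brush where they were. I handed the job in at about 9.6 s on the robot's clock.

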